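Turn the cam lock to its low point, then push the dish carriage home

TASK

Only with the fingertips or the outside of the fingers, gripping and lifting nothing: push the red-topped post of the cam clockwise until its arm points straight at the white mark on the blue base, which brings the cam's low point to the carriage. Only then push the carriage by its yellow plate gently forward until it is fully home, never pressing it against an unturned cam. Do not touch the dish, leave the things round about where they stand, and finish clear of everything.

Things in the scene. Friction and masses are not known exactly. Their poses are not given: they have to be found in the camera images.
- shuttle: Blue base plate of the dish shuttle, fixed to the bench; its place and yaw change. 12 mm thick; origin on the bench, x the carriage's forward direction, y left of it, z up; spans x -100 to +120, y -100 to +70 mm. Two aluminium guide rails at y = +-44.5 mm, x -92 to +33, top z 30 mm.
- camera_top (a point): Centre of the top of the white side-view camera box, fixed to the base, 42 (shuttle x) x 36 (y) mm, top at height 56 mm, at shuttle x -7.5, y -80 mm; its black lens reaches 14 mm further towards the carriage. Do not run into it.
- index_mark (a point): Centre of the white index mark on the base plate, a bar 8 x 22 mm, 83 mm to the right (shuttle -y) of the cam axis. The arm points at it when the cam is low.
- cam (a joint): Angle of the steel eccentric cam about cam_axis, rad, positive counter-clockwise from above. 0: low point to the carriage, arm at the white mark. Starts at 1.4 to 2.7 (arm ahead or ahead-left); turn it clockwise back to 0. Range -0.9 to 2.85, no stop at 0; stays where left. Friction 0.22 N m, about 4 N at the post. Carriage can go home when the cam is within 0.4 of 0; else the cam blocks it.
- cam_axis (a point): Point on the cam's axis, at shuttle x 53, y 0, z 45 mm (just above the arm). The steel cam disc below it has radius 26 mm, its centre 14 mm off the axis, z 13 to 35 mm, with a red dot near its high point.
- cam_post (a point): Point on the centre line of the upright post at the end of the cam's arm, 55 mm from the axis, at height 70 mm. The post is a 12 mm steel rod with a red knob 17 mm across from z 71 to 90 mm; the arm under it is 12 mm wide, top at z 45 mm. Push it from the side between z 50 and 85 mm. Direction from cam_axis to cam_post, measured from shuttle x: joint value minus pi/2.
- carriage (a joint): How far the grey carriage has slid forward along shuttle x (m): starts at 0 (fully back); 0.040 is fully home against its stop. About 2.5 N of friction; stays where it is left.
- push_plate (a point): Centre of the rear face (facing shuttle -x) of the carriage's upright yellow push plate, at height 70 mm; the plate is 60 mm wide (y), 8 mm thick, z 34 to 86 mm, with free space behind it. Push it along shuttle +x. The carriage ahead of it is 75 mm long, 74 mm wide, top at z 34 mm, with a steel nose in front that meets the cam.
- nest (a point): Centre of the dish's seat on the carriage's top (height 34 mm), 42.5 mm ahead of the push plate's rear face; a 4 mm high aluminium lip round it.
- dish: Small covered clear dish, 37 mm across, 12 mm high, 20 g, loose in the nest on the carriage; origin at the centre of its underside. It rides with the carriage; not to be touched.
- beaker: Glass beaker, 52 mm across, 65 mm high, loose on the bench beside the shuttle; origin at the centre of its underside. Leave alone.
- objective: Aluminium microscope objective standing on the bench, 34 mm across, 50 mm high; origin at the centre of its underside. Leave alone.
- slide_box: Green slide box, 50 x 32 x 34 mm high, standing on the bench; origin at the centre of its underside. Leave alone.

How it is judged:
By the outcome, as a careful person would: the job done as asked, in the order asked, and still so for the second after the job is handed in, with the robot touching nothing.
It also fails if it takes over 58 s, if anything falls off the work surface, if the arm or the gripper's body presses on something with over 40 N, if the wrist force passes 120 N, or if a joint passes its speed limit or range.

ROBOT

A 6-joint arm with a two-finger parallel gripper is mounted at the origin on the work surface. World frame = base frame: x ahead of the robot, y to its left, z up, the work surface at z = 0. Lengths are in m, angles in rad, forces in N, time in s.
With the tool pointing down it reaches from about 0.3 to 0.75 m from the base axis. Payload 8.5 kg.
Tool frame: the origin (TCP) lies between the finger pads; the fingertips stand 14 mm ahead of it and the grasp point (between the pads) lies 5 mm behind it; z points along the fingers, y is the direction in which the jaws open and shut (so a half turn about z gives the same grasp; the last joint's range is limited). The gripper opens to 85 mm and grips with 20 to 120 N. Pads are 22 mm wide; open, the fingers measure 114 mm over their backs; the gripper's body (76 mm by 85 mm) begins 54 mm behind the grasp point. The pads swing forward as they close: fully open they stand 13 mm farther back than shut.
Start: joints at [-1.353, 0.381, 1.297, -0, 1.464, -0.215], TCP at [0.231, -0.499, 0.21] pointing down, gripper open.
Joint ranges: [-3.11, 3.11], [-0.89, 2.33], [0.22, 2.48], [-1.42, 4.56], [0.17, 2.85], [-2.88, 2.88]. Speed limits (rad/s): [2.39, 2.39, 3.14, 3.14, 3.14, 3.14].

INTERFACE

Orientations are given as a unit quaternion [w, x, y, z].
In Python, from bench import robot, vision, order, spotter gives the robot as it stands.
- The arm moves only by the shell command python3 -m handwheel 'ROWS' [FORCE]. ROWS is JSON, one flat list of numbers, 7 for each row, row after row: the turn, a rotation vector about the tool's x, y, z in units of 6 degrees (1.0 is 6 degrees), then the shift along the tool's x, y, z in units of 30 mm (1.0 is 30 mm), then the finger opening in mm, from 0 to 85.4. In form: [wx, wy, wz, dx, dy, dz, jaw, wx, wy, wz, dx, dy, dz, jaw, ...]. A call has exactly 10 rows; each row is the pose to reach, as a shift and turn from the pose commanded when the call began, along the tool's axes at that moment; what a row does not reach only later rows make up. A row lasts 1/12 s, in which the tool goes at most 41.7 mm and 7.16 degrees, less where a joint would pass 70% of its speed; a pose out of reach is approached as far as the arm can. A call with a gripper value outside its range is refused whole. The fingers move at their own pace and stop on an object; FORCE is the grip in N (left out, the last holds). Time passes only in rows, so rows that repeat a pose let the fingers close, or fill a call up. It gives the time, the measured TCP pose, the force and the opening at its end, in the units of the state.
- robot.observe(): the state, without advancing time (a new reading comes with each control period).
- vision.snapshot(name): name is "scene" or "top" or "wrist"; returns the picture (480x640x3 uint8, red, green, blue); there is no depth.
- vision.camera_info(name): a dict with "camera_matrix" (3x3 intrinsics, pixels), "pose" (4x4, takes a point from camera to world coordinates). Camera axes: x right, y up, looking along -z (the intrinsics and any distortion apply to the point x, -y, -z); pixel columns grow to the right and rows downward; lengths in m; the calibration is good to about 2 mm. A picture is of the moment at which its call begins: read the wrist's pose just before it. camera_info takes no time and is no camera call; for the wrist camera it gives the pose at the moment of the call.
- order.close_job(): hands the job in, once; it reports no verdict.
Trained networks look in the newest picture that a camera, given by its name, has taken for a name from the list of things; names that differ only in an ending like _2 or _b are one class to them, and where a whole thing is asked for, a point or a joint stands for the part that bears it (a point fixed in the world has none). Each returns a list of dicts, best first, with "score" (0 to 1); they miss things now and then, are a little off and sometimes report something else, mostly with a low value. They report only what shows in the picture. A call takes as long as a camera call.
- spotter.trace(camera, label): "mask" (480x640 bool, what is visible of it) and "xy" ([column, row] in pixels, amid what is visible of it).
- spotter.mark_of(camera, label): "xy" ([column, row] in pixels: a listed point, or the origin of a listed thing).
The state is a dict: "time": time; "q": joint angles; "qvel": joint speeds; "joint_torque": joint torques, N m; "tcp_pos": TCP position; "eef_rot": TCP orientation; "wrist_force": force on the tool from outside, world axes, zero at the start; "moment": the same for the moment, N m; "width": finger opening in m.
Only numpy, scipy, OpenCV 4.12 (cv2) and the standard library are available. Lean on these libraries where they do the work, as an engineer would, in place of code of your own. Each camera call takes 0.05 s, during which the arm holds its last target. There are 200 camera calls.

## Working session

There is one attempt and no reset: what is moved stays moved. The work goes in short steps, Python scripts to look and compute and a shell command to move; the robot and the scene stay as the last step left them, time stands still between calls to the robot, and variables do not carry over. Pictures are saved under pics/ and viewed, about 8 in all and at most 12, crops included, and the job is handed in when it is done.

```bash
ls; mkdir -p pics
cat > h.py <<'E'
import numpy as np, cv2
from bench import robot, vision, order, spotter
def ray(cam,xy,z,info=None):
    i=info or vision.camera_info(cam); K=np.array(i["camera_matrix"]); T=np.array(i["pose"])
    d=np.linalg.inv(K)@[xy[0],xy[1],1]; d=T[:3,:3]@[d[0],-d[1],-d[2]]; o=T[:3,3]
    return o+d*(z-o[2])/d[2]
def proj(cam,p,info=None):
    i=info or vision.camera_info(cam); K=np.array(i["camera_matrix"]); T=np.array(i["pose"])
    c=T[:3,:3].T@(np.array(p)-T[:3,3]); u=K@[c[0],-c[1],-c[2]]; return u[:2]/u[2]
def save(img,n): cv2.imwrite("pics/"+n+".png",img[:,:,::-1])
E
python3 - <<'E'
from h import *
print({k:v for k,v in vision.camera_info("top").items()})
for c in ["top","scene"]:
    im=vision.snapshot(c); save(im,c+"0")
    for l,z in dict(camera_top=.056,index_mark=.012,cam_axis=.045,cam_post=.07,push_plate=.07,nest=.034,shuttle=0,beaker=0,objective=0,slide_box=0).items():
        r=spotter.mark_of(c,l)
        print(c,l,[(round(a["score"],2),np.round(a["xy"],1),np.round(ray(c,a["xy"],z),4)) for a in r[:2]])
print(robot.observe())
E
```

```text
pics
{'camera_matrix': array([[534.5032057 ,   0.        , 325.55400479],
       [  0.        , 534.5032057 , 247.42487832],
       [  0.        ,   0.        ,   1.        ]]), 'pose': array([[ 0.00766939,  0.98429664, -0.17635562,  0.43395339],
       [-0.99995794,  0.00843617,  0.00359853,  0.04428548],
       [ 0.00502979,  0.17632061,  0.98431994,  0.90842102],
       [ 0.        ,  0.        ,  0.        ,  1.        ]])}
top camera_top [(0.93, array([371.2, 273.1]), array([ 0.5454, -0.0325,  0.056 ]))]
top index_mark [(0.81, array([362.3, 239.8]), array([ 0.6083, -0.0217,  0.012 ]))]
top cam_axis []
top cam_post [(0.56, array([297.6, 212. ]), array([0.6418, 0.0867, 0.07  ]))]
top push_plate [(0.82, array([331.9, 328.2]), array([0.4569, 0.0304, 0.07  ])), (0.53, array([312.8, 246.8]), array([0.585 , 0.0616, 0.07  ]))]
top nest [(0.73, array([327.5, 303.4]), array([0.4979, 0.0372, 0.034 ]))]
top shuttle [(0.59, array([323.3, 279.3]), array([0.5414, 0.0444, 0.    ]))]
top beaker [(0.88, array([416.4, 250.9]), array([ 0.592 , -0.1159,  0.    ])), (0.48, array([296.5, 215.7]), arra
[... 1096 characters left out ...]
[ 0.4622, -0.0134,  0.    ]))]
{'time': 1.1, 'q': array([-1.35328585e+00,  3.80576997e-01,  1.29740602e+00, -1.90264471e-05,
        1.46359891e+00, -2.15300400e-01]), 'qvel': array([-0.00017984, -0.00115527,  0.00108089,  0.00137309,  0.00139953,
       -0.00161059]), 'joint_torque': array([ 4.95801251e-04, -4.48335814e+01, -2.31465536e+01, -2.19850390e-04,
        4.66184974e-04,  1.11901025e-05]), 'tcp_pos': array([ 0.23067096, -0.49926497,  0.20993273]), 'eef_rot': array([ 5.37754709e-06,  9.76675364e-01,  2.14721293e-01, -9.45268512e-06]), 'wrist_force': array([-0.84233887,  0.40505297,  0.17632441]), 'moment': array([-0.00721935,  0.05186399,  0.03412009]), 'width': 0.0853600546159785}
```

```bash
cat > fit.py <<'E'
from h import *
from scipy.optimize import least_squares
obs=[("top","camera_top",371.2,273.1),("top","index_mark",362.3,239.8),("top","cam_post",297.6,212),("top","push_plate",331.9,328.2),("top","nest",327.5,303.4),
("scene","camera_top",284.6,249.6),("scene","index_mark",296.9,289.9),("scene","cam_axis",345,259.1),("scene","cam_post",372.5,261.1),("scene","push_plate",304.6,210.9),("scene","nest",316.9,235.7),("top","shuttle",323.3,279.3),("scene","shuttle",327.8,265.2)]
I={c:vision.camera_info(c) for c in("top","scene")}
def loc(l,a,px): return {"camera_top":(-.0075,-.08,.056),"index_mark":(.053,-.083,.012),"cam_axis":(.053,0,.045),"shuttle":(0,0,0),
 "cam_post":(.053+.055*np.sin(a),-.055*np.cos(a),.07),"push_plate":(px,0,.07),"nest":(px+.0425,0,.034)}[l]
def W(p,v):
    c,s=np.cos(p[2]),np.sin(p[2]); return np.array([p[0]+c*v[0]-s*v[1],p[1]+s*v[0]+c*v[1],v[2]])
def res(p): return np.concatenate([proj(c,W(p,loc(l,p[3],p[4])),I[c])-[u,v] for c,l,u,v in obs])
if __name__=="__main__":
    r=least_squares(res,[.535,.048,.2,2.,-.085],loss="soft_l1",f_scale=2); p=r.x; print(np.round(p,4))
    for o,e in zip(obs,res(p).reshape(-1,2)): print(o[:2],np.round(e,1))
    for l in["cam_axis","cam_post","push_plate","index_mark","camera_top"]: print(l,np.round(W(p,loc(l,p[3],p[4])),4))
    im=cv2.imread("pics/top0.png")[170:370,190:450]; cv2.imwrite("pics/c1.png",cv2.resize(im,None,fx=3,fy=3))
    im=cv2.imread("pics/scene0.png")[150:350,200:460]; cv2.imwrite("pics/c2.png",cv2.resize(im,None,fx=3,fy=3))
E
python3 fit.py
```

```text
[ 0.5375  0.0487  0.2318  1.8421 -0.0833]
('top', 'camera_top') [-1. -2.]
('top', 'index_mark') [-1.   0.1]
('top', 'cam_post') [-0.5  2.8]
('top', 'push_plate') [0.5 0.3]
('top', 'nest') [-1.3  0. ]
('scene', 'camera_top') [-4.  -0.3]
('scene', 'index_mark') [-0.5  3.5]
('scene', 'cam_axis') [-0.8  1.5]
('scene', 'cam_post') [-1.   1.2]
('scene', 'push_plate') [ 0.6 -2.1]
('scene', 'nest') [-0.2  2.2]
('top', 'shuttle') [-2.6  2.2]
('scene', 'shuttle') [0.3 1.2]
cam_axis [0.589  0.0609 0.045 ]
cam_post [0.6372 0.0874 0.07  ]
push_plate [0.4564 0.0296 0.07  ]
index_mark [ 0.6081 -0.0199  0.012 ]
camera_top [ 0.5485 -0.0309  0.056 ]
```

View pics/c1.png

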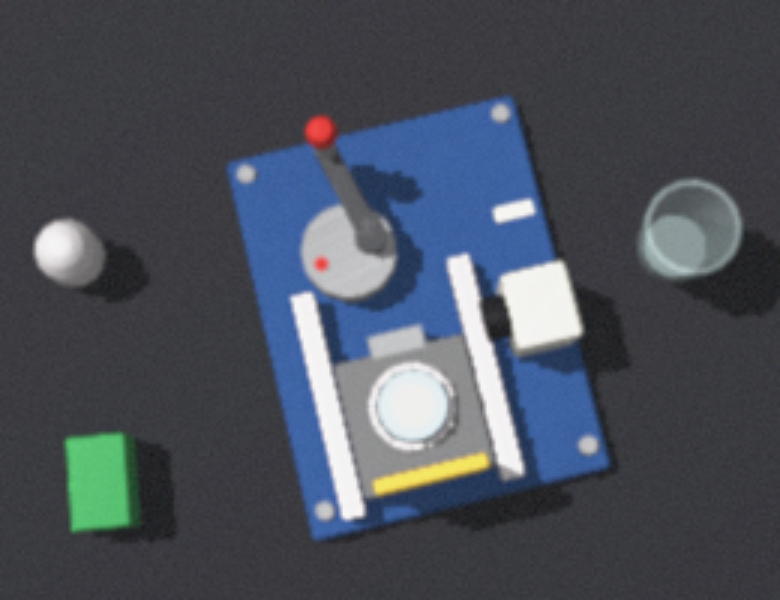

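View pics/c2.png

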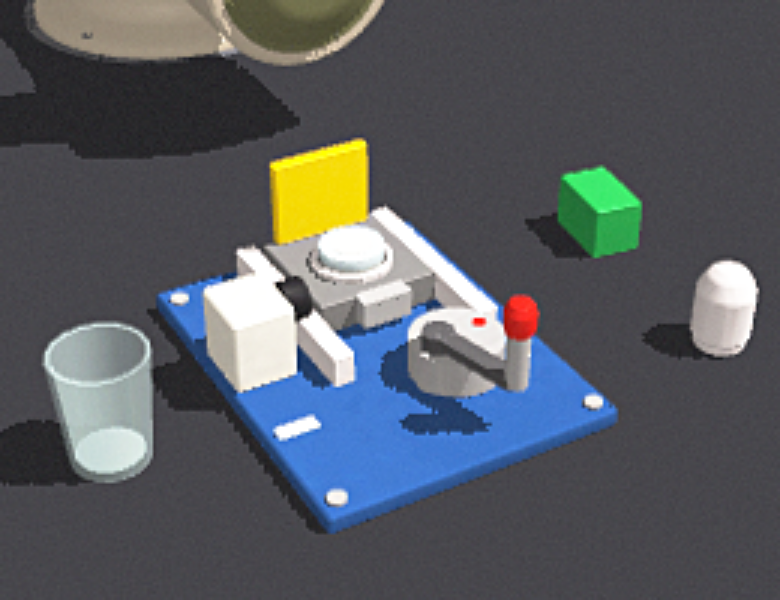

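The top view shows the cam arm ahead-left with the red knob at crop pixel (320,131), the white mark at (514,211) and the yellow plate at (430,473). The scene view agrees. The fit holds to a few mm, with the cam at about 1.84 rad. I'll start moving.

```bash
cat > go.py <<'E'
import sys
from h import *
from scipy.spatial.transform import Rotation as R
def go(goal,head):
    s=robot.observe(); q=s["eef_rot"]; M=R.from_quat([q[1],q[2],q[3],q[0]]).as_matrix()
    d=M.T@(np.array(goal)-s["tcp_pos"])/.03; h=np.degrees(np.arctan2(M[1,0],M[0,0]))
    w=((h-head+180)%360-180)/6
    print("wz",round(w,3),"d",np.round(d,3),"| t",s["time"],np.round(s["tcp_pos"],4),"head",round(h,1),"q",np.round(s["q"],2),"F",np.round(s["wrist_force"],1))
if __name__=="__main__": a=list(map(float,sys.argv[1:])); go(a[:3],a[3])
E
python3 -m handwheel '[0,0,-0.3,0.5,-0.35,0,0, 0,0,-1,1.4,-0.95,0,0, 0,0,-1.8,2.5,-1.65,0,0, 0,0,-2.7,3.6,-2.4,0,0, 0,0,-3.6,4.7,-3.1,0,0, 0,0,-4.5,5.8,-3.8,0,0, 0,0,-5.4,6.9,-4.5,0,0, 0,0,-6.3,8,-5.2,0,0, 0,0,-7,9,-5.9,0,0, 0,0,-7.5,9.8,-6.4,0,0]'; python3 go.py .618 .1224 .17 118.8
```

```text
time: 1.93
tcp_pos: [0.4178, -0.1992, 0.2102]
eef_rot: [0.0, 0.819, 0.574, 0.0]
wrist_force: [-0.0, -0.5, -0.4]
width: 0.0001
wz -8.119 d [12.35   2.622  1.342] | t 1.9333 [ 0.4178 -0.1992  0.2102] head 70.1 q [-0.7   0.23  1.52  0.    1.39 -0.35] F [-0.  -0.5 -0.4]
```

```bash
python3 -m handwheel '[0,0,-0.7,1.1,0.2,0.1,0, 0,0,-1.6,2.4,0.5,0.2,0, 0,0,-2.5,3.7,0.8,0.4,0, 0,0,-3.4,5,1.1,0.6,0, 0,0,-4.4,6.4,1.4,0.8,0, 0,0,-5.4,7.8,1.7,0.9,0, 0,0,-6.4,9.2,2,1,0, 0,0,-7.3,10.6,2.3,1.2,0, 0,0,-7.9,11.7,2.5,1.3,0, 0,0,-8.12,12.35,2.62,1.34,0]'; python3 go.py .618 .1224 .078 118.8
python3 - <<'E'
from h import *
save(vision.snapshot("wrist"),"w1"); i=vision.camera_info("wrist")
for l,z in dict(cam_axis=.045,cam_post=.07,index_mark=.012).items():
    print(l,[(round(a["score"],2),np.round(a["xy"],1),np.round(ray("wrist",a["xy"],z,i),4)) for a in spotter.mark_of("wrist",l)[:2]])
E
```

```text
time: 2.77
tcp_pos: [0.6197, 0.1228, 0.1686]
eef_rot: [-0.001, 0.509, 0.861, 0.0]
wrist_force: [-0.3, 0.5, 0.9]
width: 0.0001
wz 0.012 d [ 0.013 -0.056  3.019] | t 2.7667 [0.6197 0.1228 0.1686] head 118.9 q [ 0.01  0.55  1.12  0.    1.47 -0.5 ] F [-0.3  0.5  0.9]
cam_axis [(0.76, array([255.2, 260.6]), array([0.5888, 0.0682, 0.045 ]))]
cam_post [(0.67, array([315.2, 272.4]), array([0.6359, 0.0936, 0.07  ])), (0.18, array([251.1, 260.6]), array([0.5852, 0.0775, 0.07  ]))]
index_mark [(0.56, array([241.7, 324.8]), array([ 0.609 , -0.0189,  0.012 ]))]
```

View pics/w1.png

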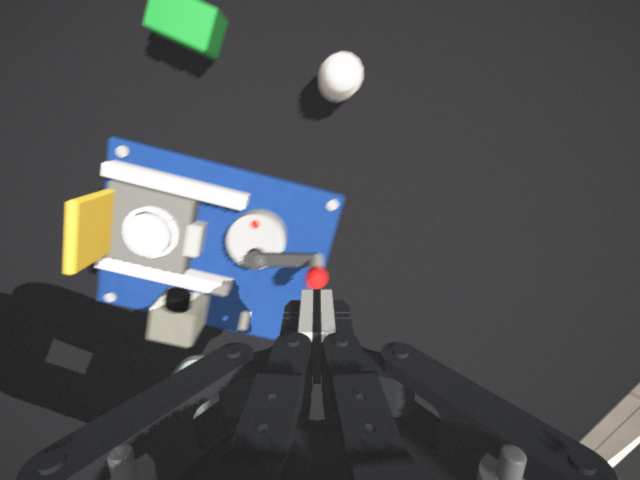

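The wrist view shows the knob at (317,277) and the shut fingers at (317,310), still above it. I'll refit with these points added.

Run:
```python
import fit; from fit import *
fit.I["wrist"]=vision.camera_info("wrist"); s=robot.observe()
print("tip px",proj("wrist",s["tcp_pos"]-[0,0,.014],I["wrist"]),"cam pos",np.round(I["wrist"]["pose"][:3,3],3))
obs+= [("wrist","cam_axis",255.2,260.6),("wrist","cam_post",316,275),("wrist","index_mark",243.5,321)]
r=least_squares(res,[.535,.048,.2,1.9,-.085],loss="soft_l1",f_scale=2); p=r.x; print(np.round(p,4)); np.save("p.npy",p)
for o,e in zip(obs,res(p).reshape(-1,2)): print(o[:2],np.round(e,1))
for l in["cam_axis","cam_post","push_plate","index_mark"]: print(l,np.round(W(p,loc(l,p[3],p[4])),4))
print(np.round(proj("wrist",W(p,loc("cam_post",p[3],0))+[0,0,.02]),1))
```

```text
tip px [316.80373465 276.39662286] cam pos [0.58  0.19  0.334]
[ 0.5357  0.0488  0.239   1.8065 -0.0816]
('top', 'camera_top') [-1.1 -1.2]
('top', 'index_mark') [-1.4  0.8]
('top', 'cam_post') [0.1 3.4]
('top', 'push_plate') [0.6 0.3]
('top', 'nest') [-1.4  0.1]
('scene', 'camera_top') [-4.  -0.8]
('scene', 'index_mark') [-0.3  2.9]
('scene', 'cam_axis') [-0.9  0.8]
('scene', 'cam_post') [-1.9  0.9]
('scene', 'push_plate') [ 0.5 -2.1]
('scene', 'nest') [-0.1  2.2]
('top', 'shuttle') [-2.6  3.3]
('scene', 'shuttle') [0.  0.6]
('wrist', 'cam_axis') [-0.   1.2]
('wrist', 'cam_post') [ 0.6 -0.4]
('wrist', 'index_mark') [ 1.  -0.3]
cam_axis [0.5872 0.0613 0.045 ]
cam_post [0.6361 0.0865 0.07  ]
push_plate [0.4564 0.0295 0.07  ]
index_mark [ 0.6068 -0.0193  0.012 ]
[316.6 285.2]
```

```bash
python3 -m handwheel '[0,0,0,0,0,0.4,0, 0,0,0,0,0,0.9,0, 0,0,0,0,-0.02,1.4,0, 0,0,0,0,-0.05,1.9,0, 0,0,0,0,-0.05,2.3,0, 0,0,0,0,-0.05,2.6,0, 0,0,0,0,-0.05,2.85,0, 0,0,0,0,-0.05,3.05,0, 0,0,0,0,-0.05,3.15,0, 0,0,0,0,-0.05,3.15,0]'
python3 - <<'E'
from fit import *
from go import go
p=np.load("p.npy")
save(vision.snapshot("wrist"),"w2")
go([.618,.1224,.074],118.8)
A=W(p,(.053,0,.045))[:2]
# finger-centre path (offset 19.5 mm behind post), tool -x pushing
for cam in [1.8,1.5,1.2,.9,.6,.3,0]:
    th=cam-np.pi/2+p[2]; post=A+.055*np.array([np.cos(th),np.sin(th)]); u=np.array([np.sin(th),-np.cos(th)])
    print(cam, "head",round(np.degrees(th)+90,1)); go([*(post-.0195*u),.074],np.degrees(th)+90)
E
```

```text
time: 3.8
tcp_pos: [0.6173, 0.118, 0.0749]
eef_rot: [-0.0, 0.511, 0.859, -0.0]
wrist_force: [0.3, 0.0, -0.2]
width: 0.0001
wz -0.049 d [0.119 0.083 0.047] | t 3.85 [0.6175 0.1181 0.0754] head 118.5 q [ 0.    0.63  1.26  0.    1.25 -0.5 ] F [ 1.1 -0.4  0.5]
1.8 head 116.8
wz 0.28 d [-0.583  0.061  0.047] | t 3.85 [0.6175 0.1181 0.0754] head 118.5 q [ 0.    0.63  1.26  0.    1.25 -0.5 ] F [ 1.1 -0.4  0.5]
1.5 head 99.6
wz 3.145 d [-1.157  0.154  0.047] | t 3.85 [0.6175 0.1181 0.0754] head 118.5 q [ 0.    0.63  1.26  0.    1.25 -0.5 ] F [ 1.1 -0.4  0.5]
1.2 head 82.4
wz 6.01 d [-1.733  0.074  0.047] | t 3.85 [0.6175 0.1181 0.0754] head 118.5 q [ 0.    0.63  1.26  0.    1.25 -0.5 ] F [ 1.1 -0.4  0.5]
0.9 head 65.3
wz 8.875 d [-2.259 -0.173  0.047] | t 3.85 [0.6175 0.1181 0.0754] head 118.5 q [ 0.    0.63  1.26  0.    1.25 -0.5 ] F [ 1.1 -0.4  0.5]
0.6 head 48.1
wz 11.74 d [-2.689 -0.565  0.047] | t 3.85 [0.6175 0.1181 0.0754] head 118.5 q [ 0.    0.63  1.26  0.    1.25 -0.5 ] F [ 1.1 -0.4  0.5]
0.3 head 30.9
wz 14.604 d [-2.984 -1.066  0.047] | t 3.85 [0.6175 0.1181 0.0754] head 118.5 q [ 0.    0.63  1.26  0.    1.25 -0.5 ] F [ 1.1 -0.4  0.5]
0 head 13.7
wz 17.469 d [-3.118 -1.632  0.047] | t 3.85 [0.6175 0.1181 0.0754] head 118.5 q [ 0.    0.63  1.26  0.    1.25 -0.5 ] F [ 1.1 -0.4  0.5]
```

View pics/w2.png

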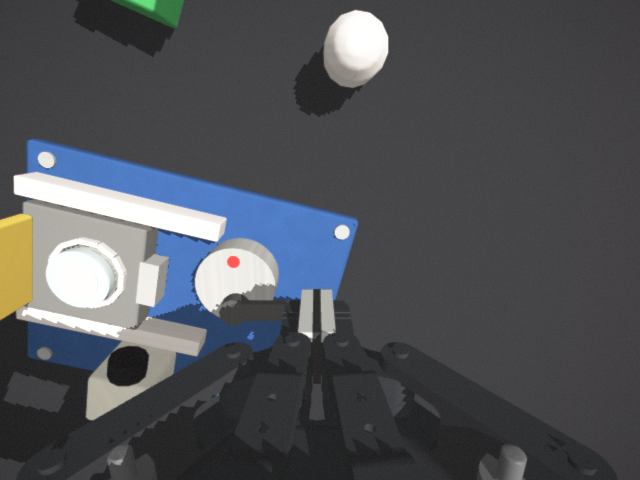

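The finger now stands on the counter-clockwise side of the post, which it hides, with free space around it. I'll push along the arc.

```bash
python3 -m handwheel '[0,0,0.1,-0.25,0.03,0.05,0, 0,0,0.3,-0.55,0.06,0.05,0, 0,0,1,-0.73,0.09,0.05,0, 0,0,1.7,-0.87,0.12,0.05,0, 0,0,2.4,-1.01,0.14,0.05,0, 0,0,3.15,-1.16,0.154,0.05,0, 0,0,3.9,-1.3,0.15,0.05,0, 0,0,4.7,-1.46,0.13,0.05,0, 0,0,5.4,-1.6,0.11,0.05,0, 0,0,6,-1.73,0.074,0.05,0]'
cat > st.py <<'E'
from fit import *
from go import go
p=np.load("p.npy"); vision.snapshot("top"); vision.snapshot("scene")
A=W(p,(.053,0,.045))[:2]
for c in("top","scene"):
    for a in spotter.mark_of(c,"cam_post")[:2]:
        d=ray(c,a["xy"],.07)[:2]-A; print(c,round(a["score"],2),np.round(a["xy"]),"cam",round(np.arctan2(d[1],d[0])-p[2]+np.pi/2,3),"r",round(np.hypot(*d),4))
import sys
for cam in map(float,sys.argv[2:]):
    th=cam-np.pi/2+p[2]; post=A+.055*np.array([np.cos(th),np.sin(th)]); u=np.array([np.sin(th),-np.cos(th)])
    print(cam); go([*(post-float(sys.argv[1])*u),.074],np.degrees(th)+90)
E
python3 st.py .0195 1.2 .9 .6 .4 .2
```

```text
time: 4.68
tcp_pos: [0.6449, 0.0725, 0.074]
eef_rot: [0.0, 0.754, 0.657, 0.0]
wrist_force: [-0.4, 0.9, -0.7]
width: 0.0001
scene 0.85 [374. 261.] cam 1.916 r 0.0563
1.2
wz 0.021 d [ 0.007 -0.008 -0.004] | t 4.8833 [0.6445 0.0732 0.0739] head 82.6 q [-0.07  0.67  1.2   0.    1.28  0.06] F [-0.3  0.2 -0.1]
0.9
wz 2.886 d [-0.564  0.101 -0.004] | t 4.8833 [0.6445 0.0732 0.0739] head 82.6 q [-0.07  0.67  1.2   0.    1.28  0.06] F [-0.3  0.2 -0.1]
0.6
wz 5.751 d [-1.142  0.036 -0.004] | t 4.8833 [0.6445 0.0732 0.0739] head 82.6 q [-0.07  0.67  1.2   0.    1.28  0.06] F [-0.3  0.2 -0.1]
0.4
wz 7.661 d [-1.505 -0.101 -0.004] | t 4.8833 [0.6445 0.0732 0.0739] head 82.6 q [-0.07  0.67  1.2   0.    1.28  0.06] F [-0.3  0.2 -0.1]
0.2
wz 9.57 d [-1.834 -0.308 -0.005] | t 4.8833 [0.6445 0.0732 0.0739] head 82.6 q [-0.07  0.67  1.2   0.    1.28  0.06] F [-0.3  0.2 -0.1]
```

Run:
```python
from h import *
im=vision.snapshot("scene"); save(cv2.resize(im[130:330,240:500],None,fx=3,fy=3),"s3")
```

```text
(no output)
```

View pics/s3.png

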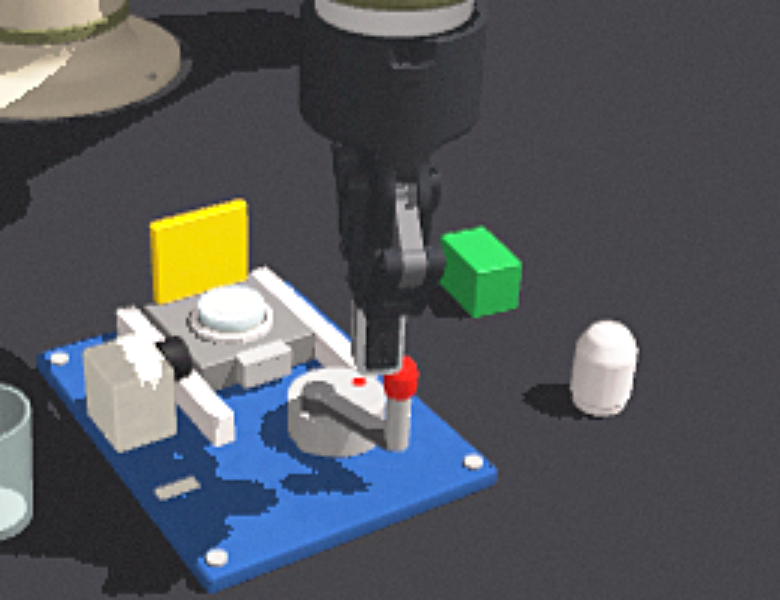

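Run:
```python
from h import *
t=robot.observe()["tcp_pos"]
for dz in (-.014,0,.02): print(dz,np.round((proj("scene",t+[0,0,dz])-[240,130])*3), np.round(proj("wrist",t+[0,0,dz])))
for z in (.09,.071,.045): print(z,np.round((proj("scene",[.636,.0865,z])-[240,130])*3))
save(vision.snapshot("wrist")[200:440,180:460].repeat(2,0).repeat(2,1),"w3")
print(proj("wrist",[.636,.0865,.09]))
```

```text
-0.014 [371. 427.] [318. 276.]
0 [372. 403.] [318. 287.]
0.02 [374. 368.] [318. 306.]
0.09 [394. 362.]
0.071 [392. 394.]
0.045 [389. 437.]
[296.95316359 279.51525063]
```

View pics/w3.png

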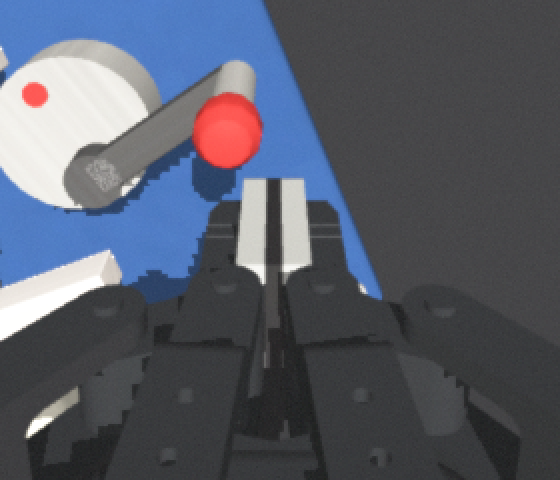

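Run:
```python
from h import *
def line(c,xy):
    a=ray(c,xy,0);b=ray(c,xy,.1); return a,(b-a)/np.linalg.norm(b-a)
def tri(L):
    A=sum(np.eye(3)-np.outer(d,d) for _,d in L); b=sum((np.eye(3)-np.outer(d,d))@a for a,d in L); return np.linalg.solve(A,b)
t=robot.observe()["tcp_pos"]; print("tcp",t)
L=[line("wrist",(317,289)),line("scene",(366,255))]
x=tri(L); print("tip",x,[proj(c,x) for c in("wrist","scene")])
L=[line("wrist",(180+228/2,200+130/2)),line("scene",(240+402/3,130+368/3))]
x=tri(L); print("knob upper",x,[proj(c,x) for c in("wrist","scene")])
im=vision.snapshot("top"); save(im[160:300,240:430].repeat(4,0).repeat(4,1),"t3")
```

```text
tcp [0.64429418 0.07359281 0.07381359]
tip [0.64351814 0.07771658 0.08771971] [array([315.34445684, 292.2215538 ]), array([367.04561681, 255.63785597])]
knob upper [0.63492392 0.09154638 0.0845394 ] [array([293.79332351, 265.39443945]), array([374.12841226, 252.74001835])]
```

View pics/t3.png

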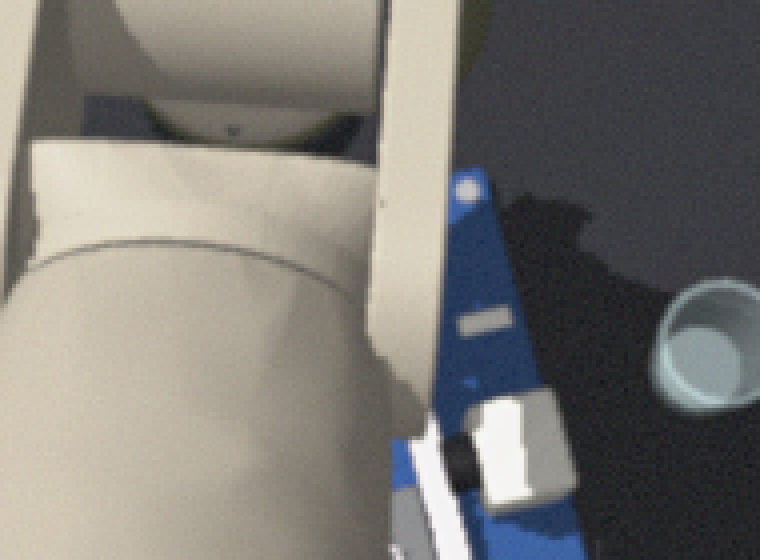

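The top view shows only the robot arm over the cam. Triangulating the tip puts the shut fingertips about 14 mm above the TCP, not below it, so the finger passed over the knob and the cam has not moved. I'll lift, go back and come in lower.

```bash
python3 go.py .616 .125 .104 117.5
```

```text
wz -5.82 d [ 1.574 -1.153 -1.007] | t 5.0333 [0.6442 0.0737 0.0738] head 82.6 q [-0.07  0.67  1.2   0.    1.28  0.06] F [-0.6 -0.7  0.4]
```

```bash
python3 -m handwheel '[0,0,0,0,0,-0.5,0, 0,0,0,0,0,-1,0, 0,0,-0.9,0.2,-0.2,-1,0, 0,0,-1.9,0.5,-0.4,-1,0, 0,0,-2.9,0.8,-0.6,-1,0, 0,0,-3.9,1.1,-0.8,-1,0, 0,0,-4.8,1.3,-1,-1,0, 0,0,-5.5,1.5,-1.1,-1,0, 0,0,-5.8,1.57,-1.15,-1,0, 0,0,-5.8,1.57,-1.15,-1,0]'
python3 -m handwheel '[0,0,0,0,0,0.2,0, 0,0,0,0,0,0.5,0, 0,0,0,0,0,0.8,0, 0,0,0,0,0,1.1,0, 0,0,0,0,0,1.3,0, 0,0,0,0,0,1.5,0, 0,0,0,0,0,1.65,0, 0,0,0,0,0,1.75,0, 0,0,0,0,0,1.8,0, 0,0,0,0,0,1.8,0]'
python3 - <<'E'
from h import *
im=vision.snapshot("scene"); save(cv2.resize(im[160:310,300:480],None,fx=4,fy=4),"s4")
t=robot.observe()["tcp_pos"]
for dz in(-.014,.0,.014): print(dz,np.round((proj("scene",t+[0,0,dz])-[300,160])*4))
E
```

```text
time: 5.87
tcp_pos: [0.6158, 0.1256, 0.1039]
eef_rot: [-0.0, 0.519, 0.855, 0.0]
wrist_force: [-0.1, 0.1, -0.3]
width: -0.0
time: 6.7
tcp_pos: [0.6161, 0.1248, 0.0496]
eef_rot: [-0.0, 0.52, 0.854, -0.0]
wrist_force: [-0.5, 0.3, -0.7]
width: 0.0004
-0.014 [355. 436.]
0.0 [358. 406.]
0.014 [360. 376.]
```

View pics/s4.png

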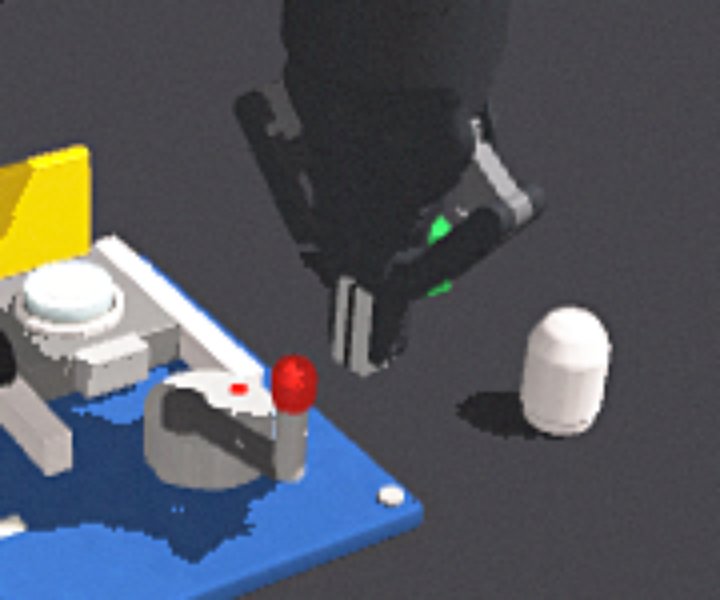

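The fingertip is at (355,370), so its height is about 66 mm, beside the knob at (295,383). That is a good pushing height. I'll compute the arc.

```bash
sed -i 's/,\.074\]/,.049]/' st.py; python3 st.py .0195 1.8 1.5 1.2
```

```text
scene 0.68 [373. 263.] cam 1.805 r 0.0591
1.8
wz 0.082 d [-0.802  0.007  0.036] | t 6.95 [0.6162 0.1248 0.0501] head 117.3 q [ 0.01  0.66  1.29 -0.    1.19 -0.46] F [ 0.2 -1.3 -0.2]
1.5
wz 2.947 d [-1.374  0.112  0.036] | t 6.95 [0.6162 0.1248 0.0501] head 117.3 q [ 0.01  0.66  1.29 -0.    1.19 -0.46] F [ 0.2 -1.3 -0.2]
1.2
wz 5.812 d [-1.951  0.044  0.036] | t 6.95 [0.6162 0.1248 0.0501] head 117.3 q [ 0.01  0.66  1.29 -0.    1.19 -0.46] F [ 0.2 -1.3 -0.2]
```

```bash
python3 -m handwheel '[0,0,0,-0.3,0,0,0, 0,0,0,-0.6,0,0,0, 0,0,0.1,-0.8,0,0,0, 0,0,0.9,-0.97,0.04,0,0, 0,0,1.7,-1.13,0.07,0,0, 0,0,2.5,-1.29,0.1,0,0, 0,0,3.3,-1.45,0.11,0,0, 0,0,4.2,-1.62,0.1,0,0, 0,0,5,-1.79,0.07,0,0, 0,0,5.8,-1.95,0.044,0,0]'; python3 st.py .0195 1.2 .9 .6 .4 .2 0
```

```text
time: 7.78
tcp_pos: [0.6438, 0.0734, 0.0496]
eef_rot: [-0.001, 0.753, 0.658, -0.0]
wrist_force: [-1.9, 5.8, 1.3]
width: -0.0001
scene 0.92 [349. 270.] cam 1.143 r 0.0597
1.2
wz 0.029 d [ 0.019 -0.005  0.023] | t 7.9833 [0.6444 0.0729 0.0497] head 82.6 q [-0.07  0.69  1.22 -0.    1.23  0.06] F [ 0.7  0.1 -0.6]
0.9
wz 2.894 d [-0.552  0.103  0.023] | t 7.9833 [0.6444 0.0729 0.0497] head 82.6 q [-0.07  0.69  1.22 -0.    1.23  0.06] F [ 0.7  0.1 -0.6]
0.6
wz 5.758 d [-1.13   0.038  0.023] | t 7.9833 [0.6444 0.0729 0.0497] head 82.6 q [-0.07  0.69  1.22 -0.    1.23  0.06] F [ 0.7  0.1 -0.6]
0.4
wz 7.668 d [-1.493 -0.1    0.023] | t 7.9833 [0.6444 0.0729 0.0497] head 82.6 q [-0.07  0.69  1.22 -0.    1.23  0.06] F [ 0.7  0.1 -0.6]
0.2
wz 9.578 d [-1.822 -0.307  0.023] | t 7.9833 [0.6444 0.0729 0.0497] head 82.6 q [-0.07  0.69  1.22 -0.    1.23  0.06] F [ 0.7  0.1 -0.6]
0.0
wz 11.488 d [-2.103 -0.575  0.023] | t 7.9833 [0.6444 0.0729 0.0497] head 82.6 q [-0.07  0.69  1.22 -0.    1.23  0.06] F [ 0.7  0.1 -0.6]
```

The post follows at about 6 N. Continuing.

```bash
python3 -m handwheel '[0,0,0.5,-0.1,0.02,0,0, 0,0,1.2,-0.23,0.05,0,0, 0,0,2,-0.38,0.08,0,0, 0,0,2.9,-0.55,0.1,0,0, 0,0,3.7,-0.72,0.1,0,0, 0,0,4.5,-0.88,0.08,0,0, 0,0,5.2,-1.02,0.06,0,0, 0,0,5.8,-1.13,0.04,0,0, 0,0,6.4,-1.25,0,0,0, 0,0,6.7,-1.31,-0.02,0,0]'; python3 st.py .0195 .5 .35 .2 .1 0
```

```text
time: 8.82
tcp_pos: [0.6386, 0.0349, 0.0497]
eef_rot: [-0.0, 0.933, 0.36, 0.001]
wrist_force: [1.3, 3.7, 0.6]
width: 0.0003
scene 0.84 [326. 266.] cam 0.576 r 0.0582
0.5
wz 0.018 d [-0.018  0.023  0.026] | t 9.0167 [0.6386 0.0347 0.0498] head 42.4 q [-0.13  0.68  1.25  0.    1.21  0.7 ] F [ 1.1  3.  -0.2]
0.35
wz 1.451 d [-0.299  0.099  0.026] | t 9.0167 [0.6386 0.0347 0.0498] head 42.4 q [-0.13  0.68  1.25  0.    1.21  0.7 ] F [ 1.1  3.  -0.2]
0.2
wz 2.883 d [-0.589  0.132  0.026] | t 9.0167 [0.6386 0.0347 0.0498] head 42.4 q [-0.13  0.68  1.25  0.    1.21  0.7 ] F [ 1.1  3.  -0.2]
0.1
wz 3.838 d [-0.783  0.13   0.026] | t 9.0167 [0.6386 0.0347 0.0498] head 42.4 q [-0.13  0.68  1.25  0.    1.21  0.7 ] F [ 1.1  3.  -0.2]
0.0
wz 4.793 d [-0.977  0.109  0.026] | t 9.0167 [0.6386 0.0347 0.0498] head 42.4 q [-0.13  0.68  1.25  0.    1.21  0.7 ] F [ 1.1  3.  -0.2]
```

Go on to about 0.07, then back away to measure.

```bash
python3 -m handwheel '[0,0,0.3,-0.07,0.02,0,0, 0,0,0.8,-0.16,0.05,0,0, 0,0,1.4,-0.29,0.09,0,0, 0,0,2,-0.41,0.11,0,0, 0,0,2.6,-0.53,0.13,0,0, 0,0,3.2,-0.65,0.13,0,0, 0,0,3.7,-0.75,0.13,0,0, 0,0,4.1,-0.84,0.125,0,0, 0,0,4.1,-0.84,0.125,0,0, 0,0,4.1,-0.84,0.125,0,0]'
python3 - <<'E'
from h import *
save(cv2.resize(vision.snapshot("scene")[200:350,230:410],None,fx=4,fy=4),"s5")
E
python3 st.py .0195 0
```

```text
time: 9.85
tcp_pos: [0.6226, 0.0148, 0.0499]
eef_rot: [0.0, 0.988, 0.155, 0.0]
wrist_force: [2.7, 2.7, 0.2]
width: 0.0
scene 0.81 [316. 259.] cam 0.171 r 0.0539
0.0
wz 0.679 d [-0.132  0.036  0.029] | t 10.1 [0.6226 0.0148 0.0499] head 17.8 q [-0.17  0.65  1.31 -0.    1.18  1.09] F [1.6 1.4 2.2]
```

View pics/s5.png

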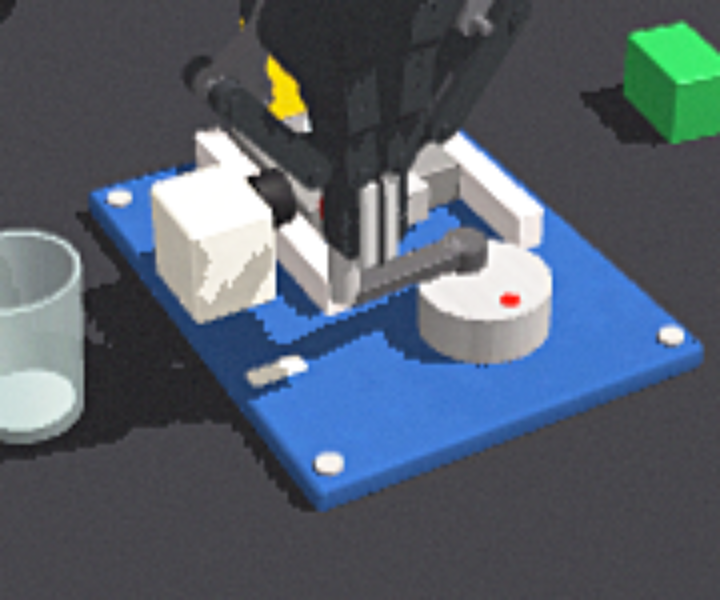

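```bash
cat > ck.py <<'E'
from fit import *
p=np.load("p.npy"); f=lambda v:np.round((proj("scene",W(p,v),I["scene"])-[230,200])*4)
print("axis",f((.053,0,.045)),"mark",f((.053,-.083,.012)))
for a in(.3,.2,.1,0,-.1,-.2,-.3,-.4): print(a,"post45",f((.053+.055*np.sin(a),-.055*np.cos(a),.045)),"post13",f((.053+.055*np.sin(a),-.055*np.cos(a),.035)),"dot",f((.053+.032*np.cos(a),.032*np.sin(a),.035)))
E
python3 ck.py
```

```text
axis [456. 240.] mark [266. 371.]
0.3 post45 [356. 301.] post13 [356. 323.] dot [518. 295.]
0.2 post45 [346. 295.] post13 [347. 316.] dot [512. 298.]
0.1 post45 [338. 288.] post13 [338. 309.] dot [506. 301.]
0 post45 [330. 280.] post13 [331. 301.] dot [499. 304.]
-0.1 post45 [324. 272.] post13 [325. 294.] dot [491. 306.]
-0.2 post45 [320. 264.] post13 [320. 286.] dot [483. 308.]
-0.3 post45 [317. 256.] post13 [317. 277.] dot [475. 309.]
-0.4 post45 [315. 248.] post13 [316. 269.] dot [467. 310.]
```

The rod foot at (345,290) and red dot at (510,300), set against the model, put the cam near 0.05–0.1. I'll back off, rise and stand behind the plate so the top camera can see it.

```bash
python3 -m handwheel '[0,0,0,0.3,0,0,0, 0,0,0,0.7,0,0,0, 0,0,0,0.9,0,-0.5,0, 0,0,0,1,0,-1.3,0, 0,0,0,1,0,-2.2,0, 0,0,0,0.9,0,-3,0, 0,0,0,0.2,0,-3.3,0, 0,0,0,-0.8,0,-3.5,0, 0,0,0,-1.8,0,-3.5,0, 0,0,0,-2.4,0,-3.5,0]';  python3 go.py .418 .02 .15 13.7
```

```text
time: 10.93
tcp_pos: [0.5511, -0.0078, 0.155]
eef_rot: [0.0, 0.988, 0.154, -0.001]
wrist_force: [0.9, -1.6, 0.2]
width: -0.0002
wz 0.673 d [-3.941 -2.235  0.171] | t 10.9333 [ 0.5511 -0.0078  0.155 ] head 17.7 q [-0.23  0.43  1.39 -0.    1.33  1.03] F [ 0.9 -1.6  0.2]
```

```bash
python3 -m handwheel '[0,0,0.1,-0.4,-0.2,0,0, 0,0,0.2,-1.1,-0.6,0,0, 0,0,0.3,-1.8,-1,0,0, 0,0,0.4,-2.5,-1.4,0,0, 0,0,0.5,-3.1,-1.8,0,0, 0,0,0.6,-3.6,-2.05,0,0, 0,0,0.67,-3.9,-2.2,0,0, 0,0,0.67,-3.94,-2.23,0,0, 0,0,0.67,-3.94,-2.23,0,0, 0,0,0.67,-3.94,-2.23,0,0]'
cat > look.py <<'E'
import sys; from fit import *
p=np.load("p.npy"); A=W(p,(.053,0,0))[:2]
for c in("top","scene"):
    im=vision.snapshot(c); save(cv2.resize(im[160:360,230:430],None,fx=3,fy=3),c+sys.argv[1])
    for l,z in dict(cam_axis=.045,cam_post=.07,index_mark=.012,push_plate=.07,nest=.034,dish=.034).items():
        for a in spotter.mark_of(c,l)[:1]:
            w=ray(c,a["xy"],z)[:2]; d=w-A; print(c,l,round(a["score"],2),np.round(a["xy"],1),np.round(w,4),"angle" ,round(np.arctan2(d[1],d[0])-p[2]+np.pi/2,3),"r",round(np.hypot(*d),4))
E
python3 look.py 6; python3 go.py .418 .02 .05 13.7
```

```text
time: 11.77
tcp_pos: [0.4216, 0.0203, 0.1548]
eef_rot: [0.0, 0.993, 0.119, 0.0]
wrist_force: [-0.0, 0.3, 0.3]
width: 0.0
top cam_axis 0.57 [313.  246.1] [0.5907 0.0618] angle 1.451 r 0.0035
top cam_post 0.59 [345.3 234.7] [0.6051 0.0098] angle 0.096 r 0.0546
top index_mark 0.82 [361.9 240.7] [ 0.6068 -0.021 ] angle -0.006 r 0.0846
top nest 0.92 [325.8 308.6] [0.4894 0.0399] angle -1.594 r 0.1001
top dish 0.49 [327.4 303.6] [0.4975 0.0374] angle -1.548 r 0.0928
scene cam_axis 0.57 [347.1 259.3] [0.5869 0.0663] angle 2.964 r 0.005
scene cam_post 0.87 [316.  257.2] [0.6036 0.0128] angle 0.088 r 0.0512
scene index_mark 0.73 [300.2 292.8] [ 0.6082 -0.014 ] angle 0.033 r 0.0782
scene push_plate 0.78 [306.9 207.2] [0.4517 0.0337] angle -1.608 r 0.1383
scene nest 0.85 [319.2 233.3] [0.4844 0.0471] angle -1.672 r 0.1037
scene dish 0.71 [316.7 236.7] [0.494  0.0403] angle -1.587 r 0.0956
wz -0.001 d [-0.095  0.     3.491] | t 12.4667 [0.4208 0.0207 0.1547] head 13.7 q [-0.23  0.21  1.72  0.    1.21  1.1 ] F [ 0.1  0.1 -0.7]
```

View pics/top6.png

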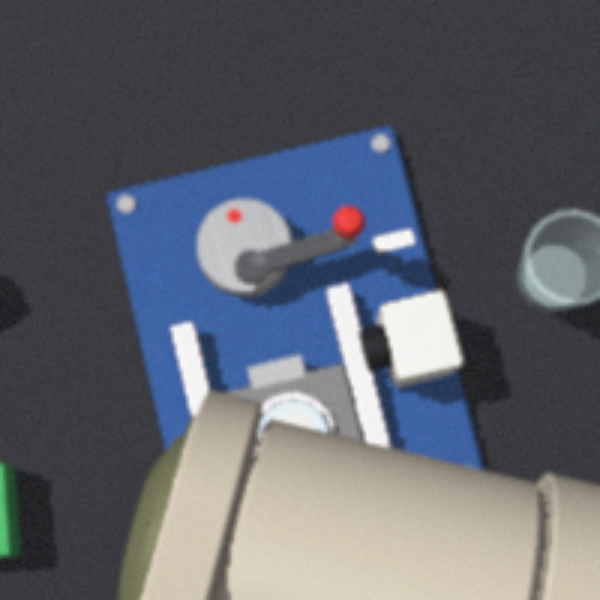

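The top view shows the arm from (258,265) to the knob at (348,221), with the mark at (394,240). The arm is about 0.08 rad short of the mark, and the estimates agree. I'll go back and push the last 4 mm.

Run:
```python
from fit import *
from go import go
p=np.load("p.npy"); u=np.array([np.cos(p[2]),np.sin(p[2])]); post=W(p,(.053,-.055,0))[:2]
print(np.degrees(p[2]),post); e=post+.0195*u
go([*(e+.035*u),.15],13.7); go([*(e+.035*u),.05],13.7); go([*e,.05],13.7)
```

```text
13.691405790551782 [0.60020883 0.00790011]
wz -0.001 d [7.528 1.83  0.158] | t 12.4667 [0.4208 0.0207 0.1547] head 13.7 q [-0.23  0.21  1.72  0.    1.21  1.1 ] F [ 0.1  0.1 -0.7]
wz -0.001 d [7.527 1.83  3.491] | t 12.4667 [0.4208 0.0207 0.1547] head 13.7 q [-0.23  0.21  1.72  0.    1.21  1.1 ] F [ 0.1  0.1 -0.7]
wz -0.001 d [6.361 1.83  3.491] | t 12.4667 [0.4208 0.0207 0.1547] head 13.7 q [-0.23  0.21  1.72  0.    1.21  1.1 ] F [ 0.1  0.1 -0.7]
```

```bash
python3 -m handwheel '[0,0,0,0.5,0.1,0,0, 0,0,0,1.4,0.3,0,0, 0,0,0,2.4,0.6,0,0, 0,0,0,3.4,0.9,0,0, 0,0,0,4.4,1.1,0,0, 0,0,0,5.4,1.4,0,0, 0,0,0,6.4,1.6,0,0, 0,0,0,7.2,1.8,0,0, 0,0,0,7.55,1.83,0.2,0, 0,0,0,7.55,1.83,0.6,0]'
python3 -m handwheel '[0,0,0,0,0,0.6,0, 0,0,0,0,0,1.2,0, 0,0,0,0,0,1.8,0, 0,0,0,0,0,2.3,0, 0,0,0,0,0,2.6,0, 0,0,0,0,0,2.8,0, 0,0,0,0,0,2.9,0, 0,0,0,0,0,2.9,0, 0,0,0,0,0,2.9,0, 0,0,0,0,0,2.9,0]'; python3 go.py .6191 .0125 .05 13.7
```

```text
time: 13.3
tcp_pos: [0.6563, 0.021, 0.1368]
eef_rot: [0.0, 0.993, 0.119, 0.001]
wrist_force: [1.0, 0.9, 0.0]
width: -0.0001
time: 14.13
tcp_pos: [0.6542, 0.0209, 0.0506]
eef_rot: [0.0, 0.993, 0.119, 0.001]
wrist_force: [0.7, 0.0, -1.0]
width: -0.0001
wz 0.0 d [-1.204 -0.005  0.019] | t 14.1333 [0.6542 0.0209 0.0506] head 13.7 q [-0.15  0.7   1.2  -0.    1.24  1.18] F [ 0.7  0.  -1. ]
```

```bash
python3 -m handwheel '[0,0,0,-0.2,0,0,0, 0,0,0,-0.4,0,0,0, 0,0,0,-0.6,0,0,0, 0,0,0,-0.8,0,0,0, 0,0,0,-0.95,0,0,0, 0,0,0,-1.05,0,0,0, 0,0,0,-1.12,0,0,0, 0,0,0,-1.18,0,0,0, 0,0,0,-1.21,0,0,0, 0,0,0,-1.21,0,0,0]'
python3 -m handwheel '[0,0,0,0.3,0,0,0, 0,0,0,0.7,0,0,0, 0,0,0,0.9,0,-0.5,0, 0,0,0,1,0,-1.3,0, 0,0,0,1,0,-2.2,0, 0,0,0,0.9,0,-3,0, 0,0,0,0.2,0,-3.3,0, 0,0,0,-0.8,0,-3.5,0, 0,0,0,-1.8,0,-3.5,0, 0,0,0,-2.4,0,-3.5,0]';  python3 go.py .418 .02 .15 13.7
```

```text
time: 14.97
tcp_pos: [0.6192, 0.012, 0.05]
eef_rot: [0.0, 0.993, 0.119, 0.001]
wrist_force: [4.4, -1.1, -0.1]
width: 0.0004
time: 15.8
tcp_pos: [0.5456, -0.0046, 0.1549]
eef_rot: [-0.0, 0.993, 0.119, -0.001]
wrist_force: [-0.2, 0.5, -1.4]
width: -0.0004
wz 0.001 d [-3.936 -1.805  0.173] | t 15.8 [ 0.5456 -0.0046  0.1549] head 13.7 q [-0.23  0.42  1.4  -0.    1.32  1.11] F [-0.2  0.5 -1.4]
```

```bash
python3 -m handwheel '[0,0,0,-0.4,-0.2,0,0, 0,0,0,-1.1,-0.5,0,0, 0,0,0,-1.8,-0.8,0,0, 0,0,0,-2.5,-1.1,0,0, 0,0,0,-3.1,-1.4,0,0, 0,0,0,-3.6,-1.65,0,0, 0,0,0,-3.95,-1.8,0,0, 0,0,0,-4,-1.8,0,0, 0,0,0,-4,-1.8,0,0, 0,0,0,-4,-1.8,0,0]'
python3 look.py 7; python3 go.py .418 .02 .045 13.7
```

```text
time: 16.63
tcp_pos: [0.4197, 0.0192, 0.1548]
eef_rot: [0.0, 0.993, 0.119, 0.0]
wrist_force: [0.2, 0.5, -0.0]
width: 0.0
top cam_axis 0.91 [310.6 245.9] [0.591  0.0657] angle 2.187 r 0.0058
top cam_post 0.82 [343.5 235.3] [0.6041 0.0127] angle 0.096 r 0.0515
top index_mark 0.74 [416.6 253.2] [ 0.5859 -0.114 ] angle -0.246 r 0.1754
top nest 0.63 [325.6 303.7] [0.4974 0.0403] angle -1.58 r 0.0923
top dish 0.59 [325.5 305.3] [0.4948 0.0404] angle -1.587 r 0.0948
scene cam_axis 0.9 [343.6 257. ] [0.5795 0.0628] angle 4.285 r 0.0079
scene cam_post 0.58 [311.8 257.8] [0.6035 0.0065] angle 0.05 r 0.0572
scene index_mark 0.65 [299.8 293.9] [ 0.6106 -0.0151] angle 0.058 r 0.08
scene push_plate 0.59 [305.4 207.1] [0.4506 0.0312] angle -1.593 r 0.1398
scene nest 0.82 [318.2 238.5] [0.5002 0.0414] angle -1.584 r 0.0893
scene dish 0.51 [317.1 238.4] [0.4994 0.0396] angle -1.567 r 0.0904
wz -0.0 d [-0.034 -0.03   3.658] | t 17.3333 [0.4192 0.0194 0.1547] head 13.7 q [-0.24  0.21  1.73 -0.    1.2   1.09] F [-0.   0.9 -1.2]
```

View pics/top7.png

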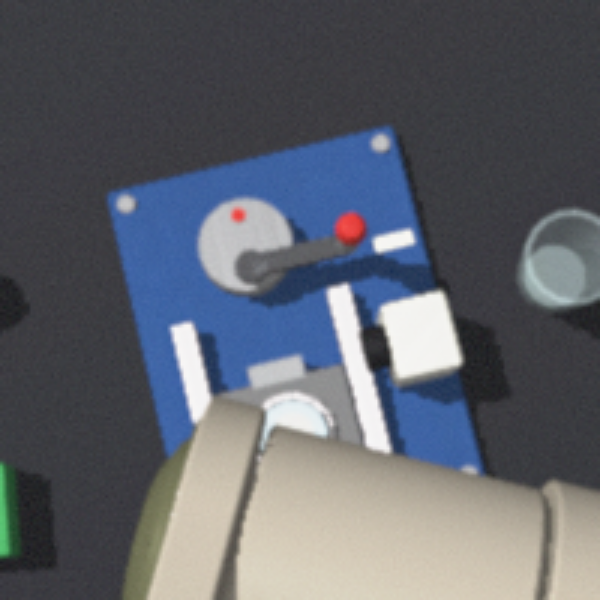

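The knob moved on to (350,228), with the mark at (394,240). A colour-based check will give the angle numerically.

```bash
cat > col.py <<'E'
from fit import *
p=np.load("p.npy")
def ang():
    for c in("top","scene"):
        im=vision.snapshot(c).astype(int); r,g,b=im[...,0],im[...,1],im[...,2]
        m=((r>120)&(r>2*g)&(r>2*b)).astype(np.uint8); n,_,s,ce=cv2.connectedComponentsWithStats(m)
        for i in range(1,n):
            if s[i,4]<4: continue
            best={z:ray(c,ce[i],z)[:2]-W(p,(.053,0,0))[:2] for z in((.081,) if s[i,4]>60 else(.0355,))}
            for z,d in best.items(): print(c,s[i,4],np.round(ce[i],1),z,"r",round(np.hypot(*d),4),"ang-yaw",round(np.arctan2(d[1],d[0])-p[2],3))
        if c=="top":
            a,bb=[ray(c,(230+x/3,160+y/3),.012)[:2] for x,y in((108,193),(390,127))]; e=bb-a; print("edge yaw",np.arctan2(e[0],-e[1]),"len",np.hypot(*e))
        wm=ray(c,(230+394/3,160+240/3),.012)
ang(); print("mark",ray("top",(230+394/3,160+240/3),.012), "model",W(p,(.053,-.083,.012)))
E
python3 col.py
```

```text
top 10 [309.  231.2] 0.0355 r 0.0313 ang-yaw 0.005
top 72 [346.2 235.8] 0.081 r 0.0543 ang-yaw -1.55
edge yaw 0.24512142704262738 len 0.16648645573577173
scene 214 [91.2 19.7] 0.081 r 2.5199 ang-yaw -3.107
scene 12 [424.2  82.3] 0.0355 r 1.1186 ang-yaw 2.363
scene 135 [314.  250.5] 0.081 r 0.0528 ang-yaw -1.535
scene 12 [356.2 275.1] 0.0355 r 0.0319 ang-yaw 0.088
mark [ 0.60797273 -0.02002623  0.012     ] model [ 0.60683622 -0.01930426  0.012     ]
```

The cam is at about 0.02 rad; top view gives post 0.021 and dot 0.005. Lowering behind the plate.

```bash
python3 -m handwheel '[0,0,0,0,0,0.4,0, 0,0,0,0,0,0.9,0, 0,0,0,0,0,1.4,0, 0,0,0,0,0,1.9,0, 0,0,0,0,0,2.4,0, 0,0,0,0,0,2.8,0, 0,0,0,0,0,3.1,0, 0,0,0,0,0,3.35,0, 0,0,0,0,0,3.5,0, 0,0,0,0,0,3.5,0]'
python3 -m handwheel '[0,0,0,0.1,0,0,0, 0,0,0,0.25,0,0,0, 0,0,0,0.4,0,0,0, 0,0,0,0.5,0,0,0, 0,0,0,0.6,0,0,0, 0,0,0,0.68,0,0,0, 0,0,0,0.75,0,0,0, 0,0,0,0.82,0,0,0, 0,0,0,0.89,0,0,0, 0,0,0,0.95,0,0,0]'
python3 go.py .4564 .0295 .05 13.7
```

```text
time: 18.27
tcp_pos: [0.419, 0.0194, 0.0491]
eef_rot: [-0.0, 0.993, 0.119, -0.001]
wrist_force: [0.1, -0.0, -0.0]
width: 0.0002
time: 19.1
tcp_pos: [0.4466, 0.0262, 0.0497]
eef_rot: [-0.0, 0.993, 0.119, -0.001]
wrist_force: [-2.7, -1.1, 1.1]
width: -0.0005
wz -0.0 d [ 0.343 -0.031 -0.011] | t 19.1 [0.4466 0.0262 0.0497] head 13.7 q [-0.21  0.41  1.81 -0.    0.92  1.12] F [-2.7 -1.1  1.1]
```

Contact at about 2.9 N, which is the carriage friction. Pushing on slowly.

```bash
python3 -m handwheel '[0,0,0,0.06,0,0,0, 0,0,0,0.13,0,0,0, 0,0,0,0.2,0,0,0, 0,0,0,0.27,0,0,0, 0,0,0,0.34,0,0,0, 0,0,0,0.41,0,0,0, 0,0,0,0.48,0,0,0, 0,0,0,0.55,0,0,0, 0,0,0,0.61,0,0,0, 0,0,0,0.66,0,0,0]'
python3 -m handwheel '[0,0,0,0.06,0,0,0, 0,0,0,0.12,0,0,0, 0,0,0,0.18,0,0,0, 0,0,0,0.24,0,0,0, 0,0,0,0.3,0,0,0, 0,0,0,0.36,0,0,0, 0,0,0,0.41,0,0,0, 0,0,0,0.45,0,0,0, 0,0,0,0.48,0,0,0, 0,0,0,0.5,0,0,0]'; python3 go.py .4855 .0357 .05 13.7
```

```text
time: 19.93
tcp_pos: [0.4663, 0.0309, 0.0497]
eef_rot: [-0.0, 0.993, 0.119, -0.0]
wrist_force: [-2.8, 0.8, 1.2]
width: 0.0001
time: 20.77
tcp_pos: [0.4808, 0.0344, 0.0497]
eef_rot: [-0.0, 0.993, 0.119, -0.0]
wrist_force: [-3.0, 1.1, -0.2]
width: 0.0
wz -0.001 d [ 0.163 -0.006 -0.011] | t 20.7667 [0.4808 0.0344 0.0497] head 13.7 q [-0.17  0.46  1.72  0.    0.97  1.16] F [-3.   1.1 -0.2]
```

```bash
python3 -m handwheel '[0,0,0,0.02,0,0,0, 0,0,0,0.04,0,0,0, 0,0,0,0.06,0,0,0, 0,0,0,0.08,0,0,0, 0,0,0,0.1,0,0,0, 0,0,0,0.12,0,0,0, 0,0,0,0.13,0,0,0, 0,0,0,0.13,0,0,0, 0,0,0,0.13,0,0,0, 0,0,0,0.13,0,0,0]'
```

```text
time: 21.6
tcp_pos: [0.4814, 0.0347, 0.0496]
eef_rot: [0.0, 0.993, 0.12, -0.004]
wrist_force: [-16.9, -5.5, 9.9]
width: -0.0001
```

The force rose to 18 N: either a stop or the cam. I'll back off, lift clear, and check.

```bash
python3 -m handwheel '[0,0,0,-0.1,0,0,0, 0,0,0,-0.4,0,0,0, 0,0,0,-0.8,0,0,0, 0,0,0,-1.2,0,0,0, 0,0,0,-1.4,0,-0.5,0, 0,0,0,-1.5,0,-1.2,0, 0,0,0,-1.5,0,-2,0, 0,0,0,-1.5,0,-2.8,0, 0,0,0,-1.5,0,-3.3,0, 0,0,0,-1.5,0,-3.5,0]'
python3 -m handwheel '[0,0,0,-0.4,0.3,0,0, 0,0,0,-1,1,0,0, 0,0,0,-1.5,1.9,0,0, 0,0,0,-1.8,2.9,0,0, 0,0,0,-2,3.9,0,0, 0,0,0,-2,4.9,0,0, 0,0,0,-2,5.8,0,0, 0,0,0,-2,6.5,0,0, 0,0,0,-2,7,0,0, 0,0,0,-2,7,0,0]'
python3 look.py 8; python3 col.py
python3 - <<'E'
from fit import *
p=np.load("p.npy"); c0,s0=np.cos(p[2]),np.sin(p[2])
for f,new in(("top0",0),("top",1)):
    im=(vision.snapshot("top") if new else cv2.imread("pics/top0.png")[...,::-1]).astype(int); r,g,b=im[...,0],im[...,1],im[...,2]
    m=((r>140)&(g>110)&(b<70)); v,u=np.nonzero(m); w=ray("top",(u.mean(),v.mean()),.084)[:2]-p[:2]
    print(f,m.sum(),"plate top centre shuttle x,y",c0*w[0]+s0*w[1],-s0*w[0]+c0*w[1])
a=cv2.resize(cv2.imread("pics/top8.png"),(400,400)); b=cv2.resize(cv2.imread("pics/scene8.png"),(400,400)); cv2.imwrite("pics/f8.png",np.hstack([a,b]))
E
```

```text
time: 22.43
tcp_pos: [0.442, 0.0242, 0.157]
eef_rot: [0.001, 0.993, 0.119, 0.003]
wrist_force: [0.9, -1.1, 1.1]
width: -0.0004
time: 23.27
tcp_pos: [0.4327, -0.196, 0.1541]
eef_rot: [0.0, 0.993, 0.118, 0.0]
wrist_force: [-0.3, -0.6, -0.0]
width: 0.0001
top cam_axis 0.69 [313.5 248.7] [0.5864 0.0609] angle -1.313 r 0.001
top cam_post 0.55 [344.2 236.3] [0.6025 0.0115] angle 0.059 r 0.0521
top index_mark 0.9 [361.7 238.5] [ 0.6106 -0.0207] angle 0.039 r 0.0853
top push_plate 0.76 [326.6 306.7] [0.4901 0.0389] angle -1.582 r 0.0997
top nest 0.96 [320.2 282.9] [0.5314 0.0494] angle -1.6 r 0.0571
top dish 0.55 [319.8 282. ] [0.5328 0.0501] angle -1.606 r 0.0555
scene cam_axis 0.7 [344.7 256.1] [0.5775 0.0652] angle 4.094 r 0.0104
scene cam_post 0.94 [312.2 256. ] [0.5991 0.0082] angle -0.018 r 0.0545
scene index_mark 0.81 [300.3 292.8] [ 0.6082 -0.0138] angle 0.034 r 0.0781
scene push_plate 0.71 [315.  217.3] [0.4894 0.039 ] angle -1.585 r 0.1003
scene nest 0.88 [330.7 246.5] [0.5295 0.0555] angle -1.708 r 0.058
scene dish 0.57 [328.3 265.3] [0.5799 0.0379] angle -0.54 r 0.0246
top 10 [309.  231.2] 0.0355 r 0.0313 ang-yaw 0.005
top 73 [346.2 235.8] 0.081 r 0.0544 ang-yaw -1.55
edge yaw 0.24512142704262738 len 0.16648645573577173
scene 59 [354.6   9.1] 0.0355 r 2.9426 ang-yaw 2.589
scene 208 [91.  19.6] 0.081 r 2.5238 ang-yaw -3.106
scene 12 [424.2  82.3] 0.0355 r 1.1186 ang-yaw 2.363
scene 134 [314.  250.5] 0.081 r 0.0529 ang-yaw -1.534
scene 12 [356.2 275.1] 0.0355 r 0.0319 ang-yaw 0.088
mark [ 0.60797273 -0.02002623  0.012     ] model [ 0.60683622 -0.01930426  0.012     ]
top0 13 plate top centre shuttle x,y -0.08452629201618896 -0.001173139500321805
top 27 plate top centre shuttle x,y -0.04470468890333833 0.0004479338176024382
```

View pics/f8.png

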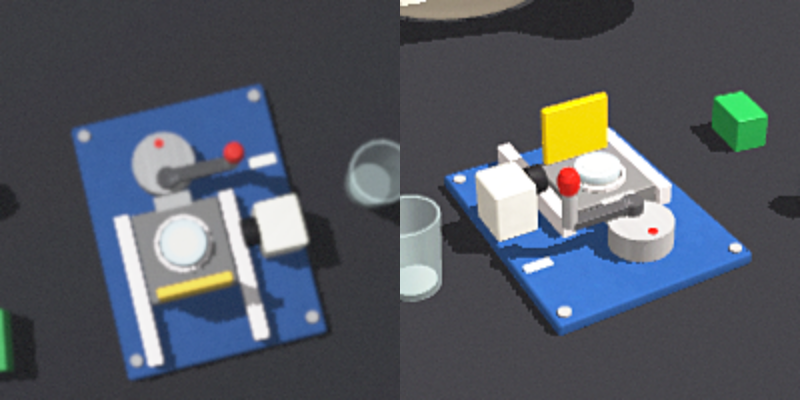

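The view shows the carriage forward with its nose at the cam, the arm pointing at the mark, the dish in its nest and the robot clear. I'll do one firmer check of the carriage travel before handing in.

Run:
```python
from fit import *
p=np.load("p.npy"); c0,s0=np.cos(p[2]),np.sin(p[2])
for c in("top","scene"):
  for new in(0,1):
    im=(vision.snapshot(c) if new else cv2.imread(f"pics/{c}0.png")[...,::-1]).astype(int); r,g,b=im[...,0],im[...,1],im[...,2]
    m=((r>110)&(g>90)&(b<.6*g)&(r>g)).astype(np.uint8); m[:180]=0; m[350:]=0
    n,_,s,ce=cv2.connectedComponentsWithStats(m); i=1+np.argmax(s[1:,4]); w=ray(c,ce[i],.084 if c=="top" else .06)[:2]-p[:2]
    print(c,new,s[i,4],ce[i],"x,y",np.round([c0*w[0]+s0*w[1],-s0*w[0]+c0*w[1]],4))
s=robot.observe(); print(s["time"],s["tcp_pos"],s["wrist_force"])
```

```text
top 0 215 [333.54418605 327.62790698] x,y [-0.0809 -0.0016]
top 1 233 [327.11158798 302.5193133 ] x,y [-0.0415 -0.0008]
scene 0 837 [306.04301075 214.13142174] x,y [-0.08    0.0006]
scene 1 864 [316.82986111 224.40277778] x,y [-0.0401  0.001 ]
24.2167 [ 0.43222706 -0.19364543  0.15471253] [ 0.63944879 -0.17592943  0.9258667 ]
```

The carriage has travelled 39.4 to 39.9 mm, so it is home. The robot is clear, so I'm handing in.

```bash
python3 -c "
from bench import order
print(order.close_job())"
```

```text
the job is handed in; nothing more can be done
None
```

The cam is turned to the white mark and the carriage is home. I pushed the post clockwise with the closed fingertips, corrected it once, and only then pushed the yellow plate slowly forward.

**Cam:** the top view puts it at about 0.02 rad (post) and 0.005 rad (red dot). The scene camera's colour check read higher, 0.04 to 0.09 rad. All readings are well inside the 0.4 rad that lets the carriage go home.

**Carriage:** the plate moved 39.4 mm (top camera) and 39.9 mm (scene camera). The push took about 3 N, then rose to about 18 N over the last step, against the stop. The cam did not move under that load. The network's plate points gave a shorter travel, about 33 mm in the top view; I trusted the colour measurement and the stop instead.

**Surroundings:** in the last picture the dish sits in its nest, and the beaker and slide box look undisturbed. The objective is only partly in that picture, and I did not measure any of the three again. The robot stood well clear, with the wrist force near zero.

**Missed first pass:** the closed fingertips sat about 15 mm above the TCP, not 14 mm ahead of it as stated. The first sweep therefore passed over the knob without moving the cam or showing any noticeable force. I then lowered the tool, and the push worked.

The job took about 24 s of the 58 s allowed.

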